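# Unlock the flask mixer and hold a flask down in its sprung ring

### The arm

A 6-joint arm with a two-finger parallel gripper is mounted at the origin on the work surface. World frame = base frame: x ahead of the robot, y to its left, z up, the work surface at z = 0. Lengths are in m, angles in rad, forces in N, time in s.
With the tool pointing down it reaches from about 0.375 to 0.9 m from the base axis. Payload 3.1 kg.
Tool frame: the origin (TCP) lies at the very end of the fingers, on their centre line; the grasp point (between the pads) lies 19 mm behind it; z points along the fingers, y is the line along which they close (so a half turn about z gives the same grasp; the last joint's range is limited). The gripper opens to 87 mm and grips with 3 to 60 N. Pads are 19 mm wide; open, the fingers measure 117 mm over their backs; the gripper's body (75 mm by 190 mm) begins 51 mm behind the grasp point.
Start: joints at [1.097, 0.527, 1.433, -0, 1.181, -0.178], TCP at [0.182, 0.598, 0.223] pointing down, gripper open.
Joint ranges: [-3.08, 3.08], [-0.75, 2.2], [0.22, 2.44], [-1.43, 4.57], [0, 2.65], [-2.85, 2.85]. Speed limits (rad/s): [2.79, 2.79, 3.14, 3.14, 3.14, 3.14].

### API

Orientations are given as a unit quaternion [x, y, z, w].
In Python, from rig import robot gives the robot as it stands. The module is installed in compiled form; this text tells all that it offers.
- The arm moves only by the tool servo_tool, never from a script. Its argument "rows" is one flat list of numbers, 5 for each row, row after row: the closure, from -1 (fully open) to 1 (shut), so that 0 is half open, then the shift along the tool's x, y, z in m, then the turn about the tool's z in degrees. A call has 1 to 5 rows; each row shifts and turns the commanded pose from where the row before left it, along the tool's axes as they then stand; what a row does not reach is not made up. A row lasts 1/12 s, in which the tool goes at most 41.7 mm and 7.16 degrees, less where a joint would pass 70% of its speed; a pose out of reach is approached as far as the arm can. A call with a gripper value outside its range is refused whole. The fingers move at their own pace and stop on an object; "newtons" is the grip in N (left out, the last holds). Time passes only in rows, so rows that do not move let the fingers close. It gives the time, the measured TCP pose, the force, the opening and the grip force at its end, in the units of the state.
- robot.get_obs(): the state, without advancing time (a new reading comes with each control period).
- robot.camera(name): name is "scene" or "top" or "wrist"; returns a dict with "pixels" (400x640x3 uint8, red, green, blue), "intrinsics" (3x3 intrinsics, pixels), "rvec" (rotation vector, rad) and "tvec" (3), from world to camera coordinates, as OpenCV has them; the wrist camera has in their place "mount" (4x4, takes a point from camera to tool coordinates, whose origin is the TCP and whose axes are the flange's). Camera axes: x right, y down, z forward; pixel columns grow to the right and rows downward; lengths in m; the calibration is good to about 2 mm. A picture is of the moment at which its call begins: read the wrist's pose just before it. There is no depth.
- robot.hand_in(): hands the job in; it is judged then, once.
Trained networks look in a picture, given as the dict that the camera call returned (one of the last four; its "shot" number tells which), for a name from the list of things; names that differ only in an ending like _2 or _b are one class to them, and where a whole thing is asked for, a point or a joint stands for the part that bears it (a point fixed in the world has none). Each returns a list of dicts, best first, with "score" (0 to 1); they miss things now and then, are a little off and sometimes report something else, mostly with a low value. They report only what shows in the picture. A call takes as long as a camera call.
- robot.spot_in(picture, query): "at" ([x, y, z] in m, in world coordinates, good to about 4 mm: the middle of the surface that is visible of it).
- robot.outline_of(picture, query): "region" (400x640 bool, what is visible of it).
- robot.place_of(picture, query): "at" ([x, y, z] in m, in world coordinates, good to about 4 mm: a listed point, or the origin of a listed thing).
The state is a dict: "time": time; "q": joint angles; "joint_velocities": joint speeds; "joint_torque": joint torques, N m; "position": TCP position; "tool_rot": TCP orientation; "ft_force": force on the tool from outside, world axes, zero at the start; "moment": the same for the moment, N m; "grip_width": finger opening in m; "grip_force": force on a finger pad.
Only numpy, scipy, OpenCV 4.12 (cv2) and the standard library are available. Lean on these libraries where they do the work, as an engineer would, in place of code of your own. Each camera call takes 0.05 s, during which the arm holds its last target. There are 200 camera calls.

### The job

Take the red-handled key from its stand, use it to turn the brass lock screw on the mixer anticlockwise to its stop so that the cradle is free, and put the key back upright in its stand. Then pick up the amber flask, set it upright in the orange sprung ring and push the ring down to its bottom; finish still holding the flask pressed down there, without letting go. Keep the hand itself off the mixer and leave everything else where it stands.

Things in the scene. Friction and masses are not known exactly. Their poses are not given: they have to be found in the camera images.
- mixer: Fixed bench mixer: grey housing, 120 (x) x 210 (y) mm, flat top 52 mm above the table, with a blue console 50 mm deep and 65 mm high along its +x side (60 to 110 mm from the origin). Origin: centre of the grey housing's underside, on the table. The lock screw's axis is at (0, 26) mm and the sprung ring's axis at (0, -42) mm in its x, y.
- cradle_seat (a point): Point on the axis of the sprung orange ring (outer diameter 78, inner 58, 12 mm tall, its underside 75 and its top 87 mm above the table when up) where the middle of a flask's underside lies when the flask is seated upright in the ring: 76.5 mm above the table when the ring is up. It goes down with the ring; z up.
- cradle (a joint): How far the sprung ring is pressed down, m: 0 up, 0.013 at the bottom stop. The spring (600 N/m, preloaded by 5 N) carries an unpressed flask without sinking; holding a flask at the bottom takes about 9 to 10 N of extra push, and it springs up when released. While the lock screw's tab is under it, it is blocked after 1 to 2 mm.
- lock_slot (a point): Centre of the slot floor of the brass lock screw (head 27 mm wide, vertical axis), 73.5 mm above the table. The slot is 8 mm wide, 11 mm deep, open at both ends and runs along this point's x axis; z up. A red locking tab on the screw points along this point's -y; locked, it lies under the orange ring.
- lock (a joint): Angle of the lock screw, rad, growing anticlockwise seen from above: 0 locked, 1.57 unlocked at its stop; starts between 0 and 0.25. It turns with light friction (0.06 N m) and stays where it is left.
- key: Loose key, 90 mm tall, 80 g, standing upright in its stand. Origin: middle of the tip of its blade; z up to the handle. Steel blade 20 mm wide (x) and 3.5 mm thick (y), 16 mm tall; round shank of 8 mm diameter up to 45 mm; then the red flat handle from 45 to 90 mm, 44 mm wide (x) and 12 mm thick (y): grip it across its y.
- stand_top (a point): Middle of the top of the fixed grey key stand (70 x 55 x 50 mm), 50 mm above the table, at the mouth of its through hole, 30 mm along x by 14 mm along y. The key's shank hangs in the hole and the handle's underside rests on this top, so the key's origin is then 45 mm below this point; the handle lies along x.
- amber_flask: Amber round flask with a black stopper, 126 mm tall, about 200 g (140 to 260), standing on the tray. Origin: middle of its flat underside (40 mm diameter). Bulb 66 mm in diameter, centred 26 mm up; straight neck 24 mm in diameter from 57 to 108 mm, stopper 30 mm in diameter from 108 to 126 mm. z runs up the neck.
- green_flask: A like flask, green with a white stopper: leave it. It stands 110 mm from the amber one on the tray; which is nearer the robot varies.
- tray: Fixed flat tray, 210 (x) x 120 (y) mm, 6 mm thick, origin at the centre of its underside, the flasks 55 mm either side along its x.
- bur_block: Bystander: small grey foam block 50 x 35 x 25 mm with four burs, 40 mm tall overall.
- bur_case: Bystander: white flat bur case 70 x 110 x 20 mm.
- glove_box: Bystander: blue box 120 x 240 x 80 mm.
- wash_bottle: Bystander: white bottle, 72 mm in diameter, 130 mm tall.
- phone: Bystander: black phone 150 x 72 x 9 mm, lying flat.

How it is judged:
On the way, in this order (a step that is already met when the one before it is completed fails the run):
1. the lock screw is turned to unlocked with the key in its slot (value of joint lock above 1.25 rad and distance between key and lock_slot below 0.013 m), for 0.1 s.
2. the key stands in its stand again, let go (horizontal distance between key and stand_top below 0.01 m and z of key in the frame of stand_top below -0.04 m and contact force between the fingers and key below 0.1 N), for 0.2 s.
At the end, for the whole second after the job is handed in: Lock screw past 1.25 rad; key in its stand within 10 mm; amber flask in the ring within 8 mm of its seat, upright within 0.15 rad, still, held by the fingers and pressing the ring at least 9 of its 13 mm down; green flask upright within 30 mm of its start (value of joint lock above 1.25 rad and horizontal distance between key and stand_top below 0.01 m and z of key in the frame of stand_top below -0.04 m and value of joint cradle above 0.009 m and distance between amber_flask and cradle_seat below 0.008 m and angle between each of amber_flask, green_flask's own z axis and vertical below 0.15 rad and contact force between the fingers and amber_flask above 2 N and contact force between amber_flask and mixer above 4 N and linear speed of amber_flask below 0.02 m/s and distance of green_flask from where it was at the start of the episode below 0.03 m); the arm keeps its last pose, push and grip.
It fails at once if the hand pushes on the mixer (contact force between any of the fingers, the arm and mixer above 2 N).
It fails at once if a flask is tipped over (angle between amber_flask's own z axis and vertical above 0.7 rad or angle between green_flask's own z axis and vertical above 0.5 rad).
It fails at once if a bystander is pushed away (distance of any of green_flask, bur_block, bur_case, glove_box, wash_bottle, phone from where it was at the start of the episode above 0.04 m).
It also fails if it takes over 64 s, if anything falls off the work surface, if the arm or the gripper's body presses on something with over 40 N, if the wrist force passes 120 N, or if a joint passes its speed limit or range.

## Working session

There is one attempt and no reset: what is moved stays moved. The work goes in short steps, Python scripts to look and compute and a tool call to move; the robot and the scene stay as the last step left them, time stands still between calls to the robot, and variables do not carry over. Pictures are saved under pics/ and viewed, at most 10 in all, crops included, and the job is handed in when it is done.

Besides the shell and the picture viewer there is one more tool, called after "Request:" by a JSON object that holds its "api" and its "payload", one argument or row to a line. servo_tool: Moves the arm, as the interface text tells. Its arguments: {"type":"object","properties":{"rows":{"type":"array","items":{"type":"number"}},"newtons":{"type":"number"}},"required":["rows"]}

```bash
mkdir -p pics; cat > h.py <<'E'
import numpy as np, cv2
from rig import robot
from scipy.spatial.transform import Rotation as R
def shot(cam,name=None):
    p=robot.camera(cam)
    if name: cv2.imwrite(f'pics/{name}.png',p['pixels'][:,:,::-1])
    return p
def ray(p,uv,z):
    """world point at height z seen at pixel uv (fixed cams)"""
    Rm=cv2.Rodrigues(np.array(p['rvec'],float))[0];t=np.array(p['tvec'],float).ravel()
    uv=np.atleast_2d(uv);d=np.linalg.solve(p['intrinsics'],np.c_[uv,np.ones(len(uv))].T)
    c=-Rm.T@t;d=(Rm.T@d).T
    return c+d*((z-c[2])/d[:,2])[:,None]
E
python3 - <<'E'
from h import *
o=robot.get_obs();print(o['time'],o['position'],o['tool_rot'])
for c in ('top','scene'):
    p=shot(c,c+'0')
    print(c,p['rvec'],p['tvec'],p['intrinsics'][0])
    for n in ['mixer','cradle_seat','lock_slot','key','stand_top','amber_flask','green_flask','tray','glove_box','wash_bottle','phone','bur_case','bur_block']:
        r=robot.place_of(p,n)
        print(n,[(np.round(x['at'],3),round(x['score'],2)) for x in r[:2]])
E
```

```text
0.0 [0.18123752 0.59737423 0.22159512] [ 1.46880728e-01  9.89153636e-01 -1.01010878e-03 -3.40686009e-04]
top [ 2.15700247 -2.04305274  0.22184607] [0.04385346 0.60580678 1.40639347] [503.66073249   0.         310.1959512 ]
mixer [(array([ 0.527,  0.06 , -0.005]), 0.63), (array([ 0.367,  0.258, -0.002]), 0.18)]
cradle_seat [(array([0.526, 0.018, 0.078]), 0.78)]
lock_slot []
key [(array([0.509, 0.322, 0.003]), 0.5)]
stand_top [(array([0.509, 0.326, 0.055]), 0.84)]
amber_flask [(array([ 0.582, -0.318,  0.009]), 0.81), (array([ 0.478, -0.341,  0.006]), 0.66)]
green_flask [(array([ 0.479, -0.343,  0.005]), 0.64)]
tray [(array([ 0.528, -0.341, -0.002]), 0.64)]
glove_box [(array([ 0.805, -0.011,  0.004]), 0.72)]
wash_bottle [(array([ 0.744, -0.295,  0.004]), 0.7)]
phone [(array([0.505, 0.456, 0.003]), 0.91)]
bur_case [(array([0.369, 0.257, 0.001]), 0.93)]
bur_block [(array([0.386, 0.099, 0.001]), 0.66)]
scene [ 1.00158732  2.33781127 -1.15756735] [ 0.37657746 -0.23482366  1.4531334 ] [381.05292481   0.         320.5349319 ]
mixer [(array([ 0.526,  0.062, -0.001]), 0.62)]
cradle_seat [(array([0.527, 0.018, 0.075]), 0.56)]
lock_slot [(array([0.526, 0.085, 0.072]), 0.53)]
key [(array([0.509, 0.319, 0.006]), 0.76)]
stand_top [(array([0.507, 0.324, 0.049]), 0.61), (array([ 0.58 , -0.324,  0.009]), 0.48)]
amber_flask [(array([ 0.581, -0.325,  0.005]), 0.62)]
green_flask [(array([ 0.474, -0.344,  0.01 ]), 0.74), (array([ 0.385,  0.097, -0.002]), 0.18)]
tray [(array([ 0.534, -0.333, -0.004]), 0.93), (array([0.373, 0.262, 0.002]), 0.29)]
glove_box [(array([ 0.804, -0.009,  0.003]), 0.7)]
wash_bottle [(array([ 0.743, -0.291, -0.002]), 0.72), (array([0.511, 0.318, 0.008]), 0.52)]
phone []
bur_case [(array([ 0.373,  0.259, -0.   ]), 0.87)]
bur_block [(array([0.529, 0.06 , 0.001]), 0.58), (array([ 0.386,  0.102, -0.001]), 0.51)]
```

```bash
python3 - <<'E'
import cv2
a=cv2.imread('pics/top0.png');cv2.imwrite('pics/top0b.png',cv2.resize(a,(800,500)))
E
```

```text
(no output)
```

View pics/top0.png

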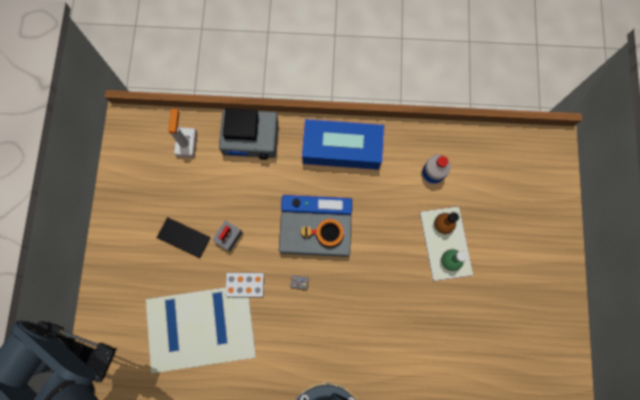

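```bash
cat >> h.py <<'E'
def yawpose():
    o=robot.get_obs();M=R.from_quat(o['tool_rot']).as_matrix()
    return o,np.array(o['position']),M
def goal(x=None,y=None,z=None,yaw=None):
    """yaw (deg) of tool y axis in world (mod 180). Prints turn, then shift in the turned tool frame (mm)"""
    o,P,M=yawpose();ty=np.degrees(np.arctan2(M[1,1],M[0,1]))
    T=0
    if yaw is not None:
        d=(yaw-ty+90)%180-90; T=-d   # tool z is down
    t=np.array([P[i] if v is None else v for i,v in enumerate((x,y,z))])
    M2=M@R.from_euler('z',T,degrees=True).as_matrix()
    print('t',round(o['time'],2),'pos',P.round(4),'tooly',round(ty,2),'tilt',np.round(M[:2,2],4),'q6',round(o['q'][5],2),'turn',round(T,2),'alt',round(T-180*np.sign(T),1),'shift mm',((t-P)@M2*1e3).round(1),
      'F',np.round(o['ft_force'],1),'w',round(o['grip_width'],4),'gf',round(o['grip_force'],1))
E
python3 - <<'E'
from h import *
p=robot.camera('top')
def rect(mask,z):
    v,u=np.nonzero(mask); W=ray(p,np.c_[u,v],z)[:,:2]*1000
    print(len(u),cv2.minAreaRect(W.astype(np.float32)))
for n,z in [('mixer',.052),('key',.095),('stand_top',.05),('tray',.006),('bur_case',.02),('cradle',.087),('amber_flask',.12)]:
    r=robot.outline_of(p,n)
    if r: print(n,r[0]['score']); rect(r[0]['region'],z)
h=cv2.cvtColor(p['pixels'],cv2.COLOR_RGB2HSV).astype(int)
red=((h[...,0]<8)|(h[...,0]>172))&(h[...,1]>150)&(h[...,2]>80)
red[:,:200]=0;red[:,250:]=0;red[:215]=0;red[255:]=0
print('red');rect(red,.095)
goal(.47,.32,.24)
E
```

```text
mixer 0.91
4226 ((553.3994140625, 58.109012603759766), (176.72921752929688, 210.55596923828125), 0.27931249141693115)
key 0.7
120 ((507.735595703125, 312.3503112792969), (24.12240219116211, 43.886104583740234), 61.340904235839844)
stand_top 0.84
452 ((508.4416809082031, 312.5540466308594), (68.56884002685547, 73.23099517822266), 61.424076080322266)
tray 0.76
1857 ((527.8778686523438, -335.5380859375), (211.9705047607422, 120.43927001953125), 10.919130325317383)
bur_case 0.6
967 ((372.2923583984375, 255.92367553710938), (75.29573822021484, 113.91468811035156), 3.1225454807281494)
cradle 0.54
321 ((530.2058715820312, 15.326473236083984), (74.96183776855469, 77.60657501220703), 48.031307220458984)
amber_flask 0.92
440 ((566.84326171875, -308.5345458984375), (60.498023986816406, 73.63726043701172), 8.896117210388184)
red
59 ((508.9112548828125, 316.73040771484375), (12.086244583129883, 38.22178268432617), 61.3290901184082)
t 1.8 pos [0.1816 0.598  0.2226] tooly 73.11 tilt [ 0. -0.] q6 -0.18 turn 0 alt 0 shift mm [-356.8 -182.2  -17.4] F [-0.2 -0.  -0.2] w 0.0871 gf 0.0
```

Request:
{"api": "servo_tool", "payload": {
  "rows": [-1,0,0,0,5.9,-1,0,0,0,5.9,-1,-0.035,-0.007,0,0,-1,-0.035,-0.007,0,0,-1,-0.035,-0.007,0,0]
}}

```text
time: 2.22
position: [0.2638, 0.5287, 0.2225]
tool_rot: [0.247, 0.969, 0.0, 0.0]
ft_force: [0.6, -0.2, 0.2]
grip_width: 0.0871
grip_force: 0.0
```

Request:
{"api": "servo_tool", "payload": {
  "rows": [-1,-0.035,-0.007,0,0,-1,-0.035,-0.007,0,0,-1,-0.035,-0.007,0,0,-1,-0.035,-0.007,0,0,-1,-0.035,-0.007,0,0]
}}

```text
time: 2.63
position: [0.4014, 0.4133, 0.2227]
tool_rot: [0.248, 0.969, 0.0, 0.0]
ft_force: [0.9, -0.4, 0.2]
grip_width: 0.0874
grip_force: 0.0
```

Request:
{"api": "servo_tool", "payload": {
  "rows": [-1,-0.035,-0.007,0,0,-1,-0.035,-0.007,0,0,-1,-0.035,-0.007,0,0,-1,-0.035,-0.007,0,0,-1,0,0,0,0]
}}

```text
time: 3.05
position: [0.5158, 0.3186, 0.2228]
tool_rot: [0.25, 0.968, 0.0, 0.003]
ft_force: [0.4, 0.3, 0.3]
grip_width: 0.0865
grip_force: 0.0
```

```bash
cat >> h.py <<'E'
def wray(p,uv,z,P,M):
    m=np.array(p['mount']);uv=np.atleast_2d(uv)
    d=np.linalg.solve(p['intrinsics'],np.c_[uv,np.ones(len(uv))].T)
    c=P+M@m[:3,3];d=(M@m[:3,:3]@d).T
    return c+d*((z-c[2])/d[:,2])[:,None]
def redrect(p,P,M,z):
    h=cv2.cvtColor(p['pixels'],cv2.COLOR_RGB2HSV).astype(int)
    red=(((h[...,0]<8)|(h[...,0]>172))&(h[...,1]>150)&(h[...,2]>80)).astype(np.uint8)
    n,l,s,c=cv2.connectedComponentsWithStats(red)
    for k in range(1,n):
        if s[k,4]>60:
            v,u=np.nonzero(l==k);W=wray(p,np.c_[u,v],z,P,M)[:,:2]*1e3
            print('red',s[k],cv2.minAreaRect(W.astype(np.float32)))
E
python3 - <<'E'
from h import *
goal(.509,.319,None,61.3)
o,P,M=yawpose();p=shot('wrist','w1')
print(np.round(p['mount'],3))
redrect(p,P,M,.095)
for n in ('key','stand_top'):
    print(n,[(np.round(x['at'],4),round(x['score'],2)) for x in robot.place_of(p,n)[:2]])
E
```

```text
t 3.05 pos [0.5158 0.3186 0.2228] tooly 60.99 tilt [ 0.0054 -0.0012] q6 -0.69 turn -0.31 alt 179.7 shift mm [ 6.2 -2.9 -0. ] F [0.4 0.3 0.3] w 0.0865 gf 0.0
[[ 0.001 -0.963 -0.27   0.073]
 [ 1.     0.001  0.001  0.   ]
 [-0.001 -0.27   0.963 -0.162]
 [ 0.     0.     0.     1.   ]]
red [315 149  13  51 615] ((508.23870849609375, 321.2259521484375), (11.165565490722656, 47.27503967285156), 61.22801971435547)
key [(array([0.5115, 0.3178, 0.0064]), 0.76)]
stand_top [(array([0.5123, 0.3179, 0.0464]), 0.67)]
```

View pics/w1.png

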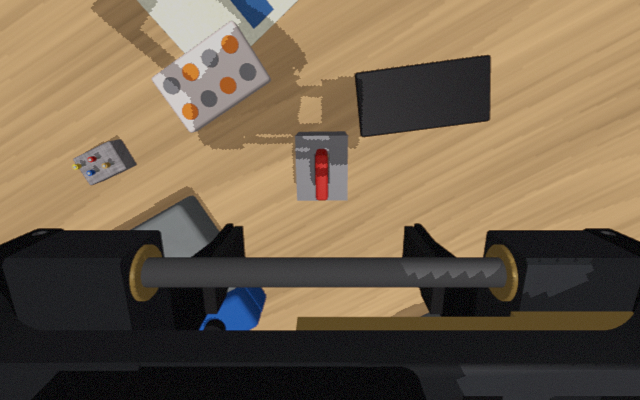

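Request:
{"api": "servo_tool", "payload": {
  "rows": [-1,0.0053,-0.0024,0.02,-0.3,-1,0,0,0.025,0,-1,0,0,0.025,0,-1,0,0,0.02,0,-1,0,0,0,0]
}}

```text
time: 3.62
position: [0.4992, 0.3231, 0.1286]
tool_rot: [0.244, 0.97, -0.003, -0.004]
ft_force: [-0.7, 0.5, -1.1]
grip_width: 0.0871
grip_force: 0.0
```

```bash
python3 - <<'E'
from h import *
goal(.51,.319,.062,61.3)
o,P,M=yawpose();p=shot('wrist','w2')
redrect(p,P,M,.095)
E
```

```text
t 3.62 pos [0.4992 0.3231 0.1286] tooly 61.74 tilt [-0.009  -0.0033] q6 -0.69 turn 0.44 alt -179.6 shift mm [-11.9   2.   66.5] F [-0.7  0.5 -1.1] w 0.0871 gf 0.0
red [ 319  189   17   69 1136] ((503.40777587890625, 323.9547424316406), (10.7164888381958, 47.12636184692383), 61.98746871948242)
```

View pics/w2.png

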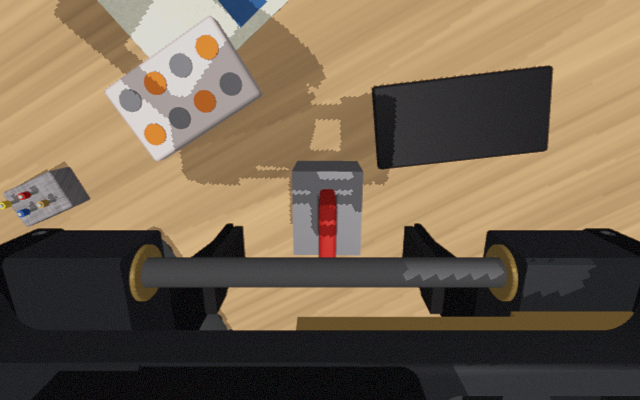

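Request:
{"api": "servo_tool", "payload": {
  "rows": [-1,0,0,0,0,-1,0,0,0,0,-1,0,0,0,0]
}}

```text
time: 3.92
position: [0.5047, 0.324, 0.1343]
tool_rot: [0.245, 0.97, 0.001, 0.001]
ft_force: [0.3, 0.4, -0.2]
grip_width: 0.0873
grip_force: 0.0
```

```bash
python3 - <<'E'
from h import *
goal(.51,.319,.062,61.3)
o,P,M=yawpose();p=shot('wrist','w3')
redrect(p,P,M,.095)
for n in ('key','stand_top'):
    print(n,[(np.round(x['at'],4),round(x['score'],2)) for x in robot.place_of(p,n)[:2]])
E
```

```text
t 3.92 pos [0.5047 0.324  0.1343] tooly 61.65 tilt [0.0031 0.0013] q6 -0.69 turn 0.35 alt -179.7 shift mm [-6.9 -2.  72.3] F [ 0.3  0.4 -0.2] w 0.0873 gf 0.0
red [ 313  181   18   74 1197] ((506.21539306640625, 322.50506591796875), (11.31946849822998, 51.77849197387695), 61.207275390625)
key [(array([0.5083, 0.3197, 0.0037]), 0.84)]
stand_top [(array([0.5102, 0.3175, 0.0462]), 0.69)]
```

Request:
{"api": "servo_tool", "payload": {
  "rows": [-1,-0.0063,-0.0017,0.012,0.35,-1,0,0,0.02,0,-1,0,0,0.02,0,-1,0,0,0.02,0,-1,0,0,0,0]
}}

```text
time: 4.48
position: [0.5061, 0.3169, 0.0564]
tool_rot: [0.249, 0.969, -0.002, -0.003]
ft_force: [-0.8, -0.2, 0.6]
grip_width: 0.0872
grip_force: 0.0
```

Request:
{"api": "servo_tool", "payload": {
  "rows": [-1,0,0,0,0,-1,0,0,0,0,1,0,0,0,0,1,0,0,0,0,1,0,0,0,0],
  "newtons": 30
}}

```text
time: 4.9
position: [0.5093, 0.3189, 0.0617]
tool_rot: [0.248, 0.969, 0.001, 0.001]
ft_force: [0.4, -0.3, 0.3]
grip_width: 0.074
grip_force: 0.0
```

Request:
{"api": "servo_tool", "payload": {
  "rows": [1,0,0,0,0,1,0,0,0,0,1,0,0,0,0,1,0,0,0,0]
}}

```text
time: 5.23
position: [0.5086, 0.3187, 0.0607]
tool_rot: [0.248, 0.969, 0.0, 0.0]
ft_force: [-0.3, -0.7, 0.4]
grip_width: 0.0479
grip_force: 0.0
```

```bash
python3 - <<'E'
from h import *
goal(.51,.319,.062,61.3)
E
```

```text
t 5.23 pos [0.5086 0.3187 0.0607] tooly 61.26 tilt [0.0002 0.    ] q6 -0.7 turn -0.04 alt 180.0 shift mm [-1.1  0.9 -1.3] F [-0.3 -0.7  0.4] w 0.0479 gf 0.0
```

Request:
{"api": "servo_tool", "payload": {
  "rows": [1,0,0,0,0,1,0,0,0,0,1,0,0,0,0,1,0,0,0,0,1,0,0,0,0]
}}

```text
time: 5.65
position: [0.5086, 0.3187, 0.0605]
tool_rot: [0.248, 0.969, 0.0, -0.0]
ft_force: [0.4, 1.6, 0.1]
grip_width: 0.0152
grip_force: 0.3
```

Request:
{"api": "servo_tool", "payload": {
  "rows": [1,0,0,0,0,1,0,0,0,0,1,0,0,0,0]
}}

```text
time: 5.9
position: [0.5086, 0.3187, 0.0605]
tool_rot: [0.248, 0.969, 0.0, 0.0]
ft_force: [0.5, 0.6, 0.5]
grip_width: 0.0115
grip_force: 30.0
```

```bash
python3 - <<'E'
from h import *
goal(.526,.086,.165,97-180)
o,P,M=yawpose()
for c in ('top','scene'):
  p=robot.camera(c)
  for n in ('key','stand_top'):
    print(n,[(np.round(x['at'],4),round(x['score'],2)) for x in robot.place_of(p,n)[:2]])
E
```

```text
t 5.9 pos [0.5086 0.3187 0.0605] tooly 61.26 tilt [0.0001 0.    ] q6 -0.7 turn -35.74 alt 144.3 shift mm [  11.1 -233.1 -104.5] F [0.5 0.6 0.5] w 0.0115 gf 30.0
key []
stand_top []
key [(array([ 5.253e-01,  6.050e-02, -1.000e-04]), 0.73), (array([0.5071, 0.3168, 0.0036]), 0.6)]
stand_top [(array([0.5077, 0.3233, 0.0494]), 0.84)]
```

Request:
{"api": "servo_tool", "payload": {
  "rows": [1,0,0,-0.01,0,1,0,0,-0.025,0,1,0,0,-0.035,0,1,0,0,-0.03,0,1,0,0,-0.01,0]
}}

```text
time: 6.62
position: [0.511, 0.3198, 0.1758]
tool_rot: [0.248, 0.969, 0.003, 0.003]
ft_force: [0.5, 0.6, -0.1]
grip_width: 0.0119
grip_force: 30.0
```

Request:
{"api": "servo_tool", "payload": {
  "rows": [1,-0.0109,-0.0273,0,0,1,-0.0109,-0.0273,0,0,1,-0.0109,-0.0273,0,0,1,-0.0109,-0.0273,0,0,1,-0.0109,-0.0273,0,0]
}}

```text
time: 7.03
position: [0.4898, 0.1715, 0.1704]
tool_rot: [0.248, 0.969, -0.0, -0.0]
ft_force: [0.9, -0.7, -1.6]
grip_width: 0.0116
grip_force: 30.0
```

Request:
{"api": "servo_tool", "payload": {
  "rows": [1,-0.0109,-0.0273,0,0,1,-0.0109,-0.0273,0,0,1,-0.0109,-0.0273,0,0,1,0,0,0,6.87,1,0,0,0,6.87]
}}

```text
time: 7.45
position: [0.4794, 0.0835, 0.1704]
tool_rot: [0.367, 0.93, -0.0, -0.001]
ft_force: [0.4, 1.0, -0.5]
grip_width: 0.0119
grip_force: 30.0
```

Request:
{"api": "servo_tool", "payload": {
  "rows": [1,0,0,0,6.87,1,0,0,0,6.87,1,0,0,0,6.87,1,0,0,0,6.87,1,0,0,0,6.87]
}}

```text
time: 7.87
position: [0.4794, 0.0852, 0.1704]
tool_rot: [0.624, 0.782, -0.0, -0.0]
ft_force: [0.6, 0.6, -0.2]
grip_width: 0.0119
grip_force: 30.0
```

Request:
{"api": "servo_tool", "payload": {
  "rows": [1,0,0,0,6.87,1,0,0,0,6.87,1,0,0,0,6.87,1,0,0,0,6.87,1,0,0,0,6.87]
}}

```text
time: 8.28
position: [0.4794, 0.0852, 0.1703]
tool_rot: [0.827, 0.563, -0.0, -0.0]
ft_force: [0.3, 0.1, -0.3]
grip_width: 0.0118
grip_force: 30.0
```

Request:
{"api": "servo_tool", "payload": {
  "rows": [1,0,0,0,6.87,1,0,0,0,6.87,1,0,0,0,6.87,1,0,0,0,6.87,1,0,0,0,6.87]
}}

```text
time: 8.7
position: [0.4795, 0.0852, 0.1704]
tool_rot: [0.956, 0.293, -0.0, -0.0]
ft_force: [-0.1, 0.1, -1.4]
grip_width: 0.0116
grip_force: 30.0
```

Request:
{"api": "servo_tool", "payload": {
  "rows": [1,0,0,0,6.87,1,0,0,0,6.87,1,0,0,0,6.87,1,0,0,0,6.87,1,0,0,0,0]
}}

```text
time: 9.12
position: [0.4795, 0.0852, 0.1704]
tool_rot: [0.998, 0.06, -0.0, -0.0]
ft_force: [-0.1, 0.3, -1.1]
grip_width: 0.0117
grip_force: 30.0
```

Request:
{"api": "servo_tool", "payload": {
  "rows": [1,0,0,0,0,1,0,0,0,0,1,0,0,0,0,1,0,0,0,0,1,0,0,0,0]
}}

```text
time: 9.53
position: [0.48, 0.0852, 0.1705]
tool_rot: [0.998, 0.061, -0.0, -0.0]
ft_force: [0.3, 0.1, -1.1]
grip_width: 0.0118
grip_force: 30.0
```

```bash
python3 - <<'E'
from h import *
goal(.526,.086,.165,97-180)
o,P,M=yawpose();p=shot('wrist')
for n in ('lock_slot','cradle_seat','mixer'):
    print(n,[(np.round(x['at'],4),round(x['score'],2)) for x in robot.place_of(p,n)[:2]])
redrect(p,P,M,.07)
im=p['pixels'][:,:,::-1]
cv2.imwrite('pics/w4.png',im)
E
```

```text
t 9.53 pos [0.48   0.0852 0.1705] tooly -82.97 tilt [-0.0001  0.    ] q6 1.39 turn 0.03 alt -180.0 shift mm [45.8  4.9  5.5] F [ 0.3  0.1 -1.1] w 0.0118 gf 30.0
lock_slot [(array([0.5236, 0.0833, 0.0722]), 0.56)]
cradle_seat []
mixer [(array([0.5247, 0.0612, 0.0024]), 0.6)]
red [348 130  19  17 276] ((530.7489013671875, 63.50886535644531), (13.041593551635742, 14.114705085754395), 3.8398571014404297)
red [ 310  202   27   56 1355] ((447.5759582519531, 81.05619049072266), (51.69654083251953, 23.344810485839844), 7.070769309997559)
red [311 288  26  28 677] ((376.36956787109375, 71.75432586669922), (28.952234268188477, 23.492897033691406), 7.0657572746276855)
```

View pics/w4.png

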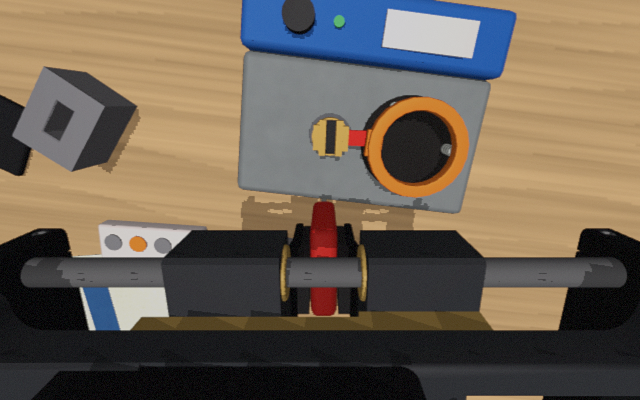

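```bash
python3 - <<'E'
from h import *
o,P,M=yawpose();p=shot('wrist')
im=p['pixels'];h=cv2.cvtColor(im,cv2.COLOR_RGB2HSV).astype(int)
roi=np.zeros(h.shape[:2],bool);roi[114:162,306:356]=1
br=(abs(h[...,0]-22)<9)&(h[...,1]>90)&(h[...,2]>90)&roi
dk=(h[...,2]<70)&roi
for nm,m,z in (('brass',br,.0845),('dark@top',dk,.0845),('dark@floor',dk,.0735)):
    m=m.astype(np.uint8);n,l,s,c=cv2.connectedComponentsWithStats(m)
    k=1+np.argmax(s[1:,4]) if nm!='brass' else None
    v,u=np.nonzero(m if k is None else l==k);W=wray(p,np.c_[u,v],z,P,M)[:,:2]*1e3
    print(nm,len(u),W.mean(0).round(1),W.min(0).round(1),W.max(0).round(1),cv2.minAreaRect(W.astype(np.float32)),'hull circ',cv2.minEnclosingCircle(W.astype(np.float32)))
    w,V=np.linalg.eigh(np.cov(W.T));print(' pca ang',np.degrees(np.arctan2(V[1,1],V[0,1])))
# orange ring
og=(abs(h[...,0]-11)<6)&(h[...,1]>150)&(h[...,2]>120);og[:,:355]=0;og[210:]=0
v,u=np.nonzero(og);W=wray(p,np.c_[u,v],.087,P,M)[:,:2]*1e3
print('ring',cv2.minEnclosingCircle(W.astype(np.float32)),W.min(0),W.max(0))
cv2.imwrite('pics/c.png',cv2.resize(im[100:170,290:480,::-1],None,fx=4,fy=4,interpolation=0))
E
```

```text
brass 924 [530.1  85.9] [515.2  71.5] [545.1 100. ] ((530.3569946289062, 85.98260498046875), (29.305923461914062, 27.72360610961914), 3.8607289791107178) hull circ ((529.5514526367188, 85.65974426269531), 16.14942169189453)
 pca ang 87.2005223299023
dark@top 270 [530.4  85.8] [518.   82.1] [542.3  89.6] ((529.9683227539062, 85.73307800292969), (24.320344924926758, 6.418998718261719), 4.697118282318115) hull circ ((530.1033325195312, 85.17235565185547), 12.33309555053711)
 pca ang -175.6562195183675
dark@floor 270 [529.3  85.4] [516.4  81.5] [541.8  89.4] ((528.926025390625, 85.36032104492188), (25.39929962158203, 6.703766345977783), 4.697125434875488) hull circ ((529.0670776367188, 84.77489471435547), 12.880290985107422)
 pca ang -175.6562195183675
ring ((529.9949951171875, 19.671308517456055), 39.98585510253906) [491.64391572 -20.21887552] [567.99164679  59.10086402]
```

View pics/c.png

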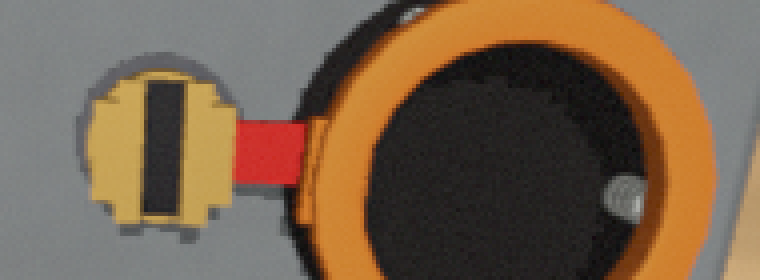

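```bash
python3 - <<'E'
from h import *
o,P,M=yawpose();p=shot('wrist')
print(p['intrinsics'],np.round(p['mount'],4))
h=cv2.cvtColor(p['pixels'],cv2.COLOR_RGB2HSV).astype(int)
red=((h[...,0]<8)|(h[...,0]>172))&(h[...,1]>150)&(h[...,2]>60)
for v in (206,212,218,224,230,240,250,295,305,312):
    u=np.nonzero(red[v,290:360])[0]+290
    print(v,u.min(),u.max(),((wray(p,[[u.min()-.5,v],[u.max()+.5,v]],.205,P,M)-P)@M*1e3)[:,:2].round(1).tolist())
p2=robot.camera('scene');print([(np.round(x['at'],4),round(x['score'],2)) for n in ('lock_slot','cradle_seat','mixer','key') for x in robot.place_of(p2,n)[:1]])
E
```

```text
[[320.72471972   0.         323.27106325]
 [  0.         320.72471972 192.51814285]
 [  0.           0.           1.        ]] [[ 1.000e-03 -9.640e-01 -2.658e-01  7.400e-02]
 [ 1.000e+00  8.000e-04  1.000e-03  1.000e-04]
 [-7.000e-04 -2.658e-01  9.640e-01 -1.619e-01]
 [ 0.000e+00  0.000e+00  0.000e+00  1.000e+00]]
206 314 333 [[33.0, -3.8], [33.0, 4.5]]
212 313 334 [[30.3, -4.3], [30.4, 5.0]]
218 312 334 [[27.7, -4.7], [27.7, 5.0]]
224 311 335 [[25.0, -5.1], [25.0, 5.5]]
230 311 336 [[22.3, -5.2], [22.3, 5.9]]
240 310 336 [[17.7, -5.6], [17.7, 6.0]]
250 310 336 [[13.0, -5.7], [13.0, 6.0]]
295 311 336 [[-9.2, -5.5], [-9.2, 6.3]]
305 311 335 [[-14.4, -5.5], [-14.4, 5.9]]
312 313 333 [[-18.1, -4.6], [-18.1, 5.0]]
[(array([0.5265, 0.0831, 0.0724]), 0.73), (array([0.5301, 0.0194, 0.0794]), 0.87), (array([ 0.5271,  0.0622, -0.0014]), 0.68), (array([0.4776, 0.0874, 0.1168]), 0.49)]
```

Request:
{"api": "servo_tool", "payload": {
  "rows": [1,0,0,0,2.6,1,0.012,0.0008,0,0,1,0.014,0.0009,0,0,1,0.014,0.0009,0,0,1,0.0074,0.0007,0,0]
}}

```text
time: 10.5
position: [0.5295, 0.0855, 0.1707]
tool_rot: [0.999, 0.038, 0.001, 0.0]
ft_force: [0.2, 1.0, -1.0]
grip_width: 0.0116
grip_force: 30.0
```

Request:
{"api": "servo_tool", "payload": {
  "rows": [1,0,0,0.01,0,1,0,0,0.012,0,1,0,0,0,0,1,0,0,0,0,1,0,0,0,0]
}}

```text
time: 10.92
position: [0.5268, 0.0856, 0.1484]
tool_rot: [0.999, 0.038, -0.001, -0.0]
ft_force: [0.6, -0.1, -0.8]
grip_width: 0.0119
grip_force: 30.0
```

```bash
python3 - <<'E'
from h import *
goal(.5275,.0856,.140,94.4)
p=shot('scene')
im=p['pixels'];Rm=cv2.Rodrigues(np.array(p['rvec']))[0]
q=cv2.projectPoints(np.array([[.529,.0856,.09]]),np.array(p['rvec'],float),np.array(p['tvec'],float),p['intrinsics'],None)[0].ravel();print(q)
x,y=q.astype(int);c=im[y-50:y+40,x-60:x+60,::-1]
a=cv2.resize(c,None,fx=5,fy=5)
cv2.imwrite('pics/s1.png',a)
E
```

```text
t 10.92 pos [0.5268 0.0856 0.1484] tooly -85.61 tilt [-0.0011  0.    ] q6 1.45 turn -0.01 alt 180.0 shift mm [0.7 0.1 8.4] F [ 0.6 -0.1 -0.8] w 0.0119 gf 30.0
[346.9166509  190.84027948]
```

View pics/s1.png

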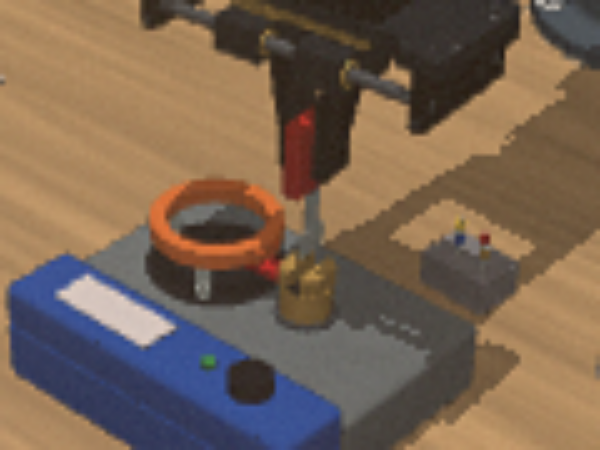

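Request:
{"api": "servo_tool", "payload": {
  "rows": [1,0,0,0.003,0,1,0,0,0.003,0,1,0,0,0.003,0,1,0,0,0.002,0,1,0,0,0,0]
}}

```text
time: 11.38
position: [0.5271, 0.0856, 0.137]
tool_rot: [0.999, 0.038, -0.001, -0.0]
ft_force: [-0.1, 0.4, -0.8]
grip_width: 0.0115
grip_force: 30.0
```

Request:
{"api": "servo_tool", "payload": {
  "rows": [1,0,0,0.002,0,1,0,0,0,0,1,0,0,0,0]
}}

```text
time: 11.63
position: [0.5275, 0.0856, 0.1355]
tool_rot: [0.999, 0.038, -0.0, -0.0]
ft_force: [-0.2, 0.2, -0.4]
grip_width: 0.0119
grip_force: 30.0
```

Request:
{"api": "servo_tool", "payload": {
  "rows": [1,0,0,0.002,0,1,0,0,0.002,0,1,0,0,0,0,1,0,0,0,0]
}}

```text
time: 11.97
position: [0.5274, 0.0856, 0.1314]
tool_rot: [0.999, 0.038, -0.0, -0.0]
ft_force: [0.2, 0.0, -1.0]
grip_width: 0.0117
grip_force: 30.0
```

Request:
{"api": "servo_tool", "payload": {
  "rows": [1,0,0,0,-3,1,0,0,0,-4,1,0,0,0,-4,1,0,0,0,-4,1,0,0,0,-4]
}}

```text
time: 12.38
position: [0.5274, 0.0858, 0.1316]
tool_rot: [0.979, 0.204, -0.0, -0.0]
ft_force: [-0.9, 1.3, -0.3]
grip_width: 0.0119
grip_force: 30.0
```

```bash
python3 - <<'E'
from h import *
goal(.5275,.0856,.131,94.4)
print(robot.get_obs()['moment'])
o,P,M=yawpose();p=shot('wrist')
redrect(p,P,M,.07)
E
```

```text
t 12.38 pos [0.5274 0.0858 0.1316] tooly -66.45 tilt [-0.0003  0.0005] q6 1.11 turn 19.15 alt -160.8 shift mm [0.1 0.2 0.6] F [-0.9  1.3 -0.3] w 0.0119 gf 30.0
[ 0.08499791  0.15248891 -0.03173185]
red [ 310  202   27   56 1339] ((512.0347290039062, 78.57342529296875), (44.03425598144531, 19.856121063232422), 23.59956932067871)
red [342 205  29  21 343] ((531.9323120117188, 60.838138580322266), (13.801627159118652, 17.76778793334961), 8.258943557739258)
red [311 288  26  28 684] ((456.1222839355469, 53.76527404785156), (24.664180755615234, 20.00629234313965), 23.581287384033203)
```

Request:
{"api": "servo_tool", "payload": {
  "rows": [1,0,0,0,-5,1,0,0,0,-5,1,0,0,0,-5,1,0,0,0,-5,1,0,0,0,-5]
}}

```text
time: 12.85
position: [0.5274, 0.0856, 0.1316]
tool_rot: [0.912, 0.411, -0.0, -0.0]
ft_force: [0.2, 0.7, -1.1]
grip_width: 0.0116
grip_force: 30.0
```

Request:
{"api": "servo_tool", "payload": {
  "rows": [1,0,0,0,-5,1,0,0,0,-5,1,0,0,0,-5,1,0,0,0,-5,1,0,0,0,0]
}}

```text
time: 13.27
position: [0.5274, 0.0855, 0.1316]
tool_rot: [0.827, 0.562, -0.0, 0.0]
ft_force: [-1.0, -0.5, -1.0]
grip_width: 0.0117
grip_force: 30.0
```

```bash
python3 - <<'E'
from h import *
goal(.529,.0846,.131,94.4)
print(robot.get_obs()['moment'])
E
```

```text
t 13.27 pos [0.5274 0.0855 0.1316] tooly -21.6 tilt [-0.0002 -0.0002] q6 0.33 turn 64.0 alt -116.0 shift mm [1.5 1.  0.6] F [-1.  -0.5 -1. ] w 0.0117 gf 30.0
[-0.10951596  0.16952395  0.02003618]
```

Request:
{"api": "servo_tool", "payload": {
  "rows": [1,0,0.0005,0,-5,1,0,0.0005,0,-5,1,0,0.0005,0,-5,1,0,0,0,-5,1,0,0,0,-4]
}}

```text
time: 13.68
position: [0.5279, 0.0852, 0.1315]
tool_rot: [0.692, 0.722, -0.001, -0.001]
ft_force: [-1.3, 0.1, 0.2]
grip_width: 0.0117
grip_force: 30.0
```

Request:
{"api": "servo_tool", "payload": {
  "rows": [1,0,0,0,-3,1,0,0,0,-3,1,0,0,0,0,1,0,0,0,0]
}}

```text
time: 14.02
position: [0.528, 0.0852, 0.1315]
tool_rot: [0.655, 0.756, -0.001, -0.001]
ft_force: [-1.9, -0.2, 0.9]
grip_width: 0.0118
grip_force: 30.0
```

```bash
python3 - <<'E'
from h import *
goal(.529,.0846,.131,94.4)
print(robot.get_obs()['moment'])
p=shot('scene');im=p['pixels']
cv2.imwrite('pics/s2.png',cv2.resize(im[145:225,290:400,::-1],None,fx=5,fy=5))
E
```

```text
t 14.02 pos [0.528  0.0852 0.1315] tooly 8.2 tilt [-0.0022  0.    ] q6 -0.19 turn -86.2 alt 93.8 shift mm [-1.  -0.7  0.5] F [-1.9 -0.2  0.9] w 0.0118 gf 30.0
[-0.0902642   0.59523577 -0.0548004 ]
```

View pics/s2.png

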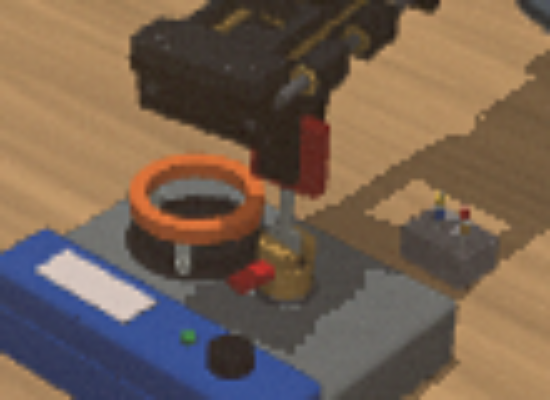

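Request:
{"api": "servo_tool", "payload": {
  "rows": [1,0,0,0,-3,1,0,0,0,-3,1,0,0,0,0,1,0,0,0,0]
}}

```text
time: 14.4
position: [0.5281, 0.0851, 0.1315]
tool_rot: [0.614, 0.789, -0.001, -0.001]
ft_force: [-3.0, 0.1, 1.8]
grip_width: 0.0119
grip_force: 30.0
```

```bash
python3 - <<'E'
from h import *
goal(.529,.0846,.131,94.4)
o,P,M=yawpose();print(o['moment'])
p=shot('wrist');redrect(p,P,M,.075)
E
```

```text
t 14.4 pos [0.5281 0.0851 0.1315] tooly 14.24 tilt [-0.0019 -0.    ] q6 -0.3 turn -80.16 alt 99.8 shift mm [-0.8 -0.6  0.5] F [-3.   0.1  1.8] w 0.0119 gf 30.0
[-0.11435402  0.7208881  -0.04088395]
red [ 310  202   27   55 1323] ((533.0054931640625, 69.8185043334961), (19.407567977905273, 42.28938293457031), 14.295794486999512)
red [342 204  34  25 548] ((555.3683471679688, 85.8767318725586), (13.941335678100586, 22.71065902709961), 89.67710876464844)
red [311 287  26  29 712] ((548.1393432617188, 11.861467361450195), (19.64310073852539, 25.05055046081543), 14.290696144104004)
```

Request:
{"api": "servo_tool", "payload": {
  "rows": [1,0,0,0,3,1,0,0,0,3,1,0,0,-0.005,0,1,0,0,-0.015,0,1,0,0,-0.02,0]
}}

```text
time: 14.87
position: [0.5293, 0.0851, 0.1711]
tool_rot: [0.653, 0.757, -0.0, -0.0]
ft_force: [0.3, -0.4, -0.7]
grip_width: 0.0117
grip_force: 30.0
```

Request:
{"api": "servo_tool", "payload": {
  "rows": [1,0,0,0,-6.63,1,0,0,0,-6.63,1,0,0,0,-6.63,1,0,0,0,-6.63,1,0,0,0,-6.63]
}}

```text
time: 15.28
position: [0.5307, 0.085, 0.1723]
tool_rot: [0.408, 0.913, 0.001, 0.002]
ft_force: [0.4, 0.4, -0.6]
grip_width: 0.012
grip_force: 30.0
```

Request:
{"api": "servo_tool", "payload": {
  "rows": [1,0,0,0,-6.63,1,0,0,0,-6.63,1,0,0,0,-6.63,1,0.0162,0.0244,0,0,1,0.0162,0.0244,0,0]
}}

```text
time: 15.7
position: [0.5261, 0.143, 0.1723]
tool_rot: [0.248, 0.969, 0.001, 0.002]
ft_force: [0.3, -0.2, -0.6]
grip_width: 0.0121
grip_force: 30.0
```

Request:
{"api": "servo_tool", "payload": {
  "rows": [1,0.0162,0.0244,0,0,1,0.0162,0.0244,0,0,1,0.0162,0.0244,0,0,1,0.0162,0.0244,0,0,1,0.0162,0.0244,0,0]
}}

```text
time: 16.12
position: [0.5123, 0.2913, 0.1722]
tool_rot: [0.247, 0.969, 0.001, 0.002]
ft_force: [0.7, -0.1, -0.3]
grip_width: 0.0121
grip_force: 30.0
```

Request:
{"api": "servo_tool", "payload": {
  "rows": [1,0.0162,0.0244,0,0,1,0,0,0,0,1,0,0,0,0,1,0,0,0,0,1,0,0,0,0]
}}

```text
time: 16.53
position: [0.509, 0.3177, 0.1717]
tool_rot: [0.247, 0.969, 0.0, 0.0]
ft_force: [0.7, 0.0, 0.3]
grip_width: 0.0122
grip_force: 30.0
```

```bash
python3 - <<'E'
from h import *
goal(.5086,.3187,.0605,61.26)
p=robot.camera('top');r=robot.place_of(p,'lock_slot');print(r[:1])
o,P,M=yawpose();p=shot('wrist');redrect(p,P,M,P[2]-.0555+.09)
E
```

```text
t 16.53 pos [0.509  0.3177 0.1717] tooly 61.38 tilt [ 0.0007 -0.0002] q6 -0.7 turn 0.12 alt -179.9 shift mm [  1.    0.7 111.2] F [0.7 0.  0.3] w 0.0122 gf 30.0
[{'at': [0.5229, 0.0835, 0.0719], 'score': 0.46}]
red [ 310  202   27   55 1324] ((491.2044372558594, 327.3980712890625), (11.273884773254395, 24.79041290283203), 62.00625991821289)
red [311 287  26  28 681] ((521.826171875, 311.0263671875), (11.410112380981445, 14.11374282836914), 61.36502456665039)
```

Request:
{"api": "servo_tool", "payload": {
  "rows": [1,0.001,0.0007,0.02,0,1,0,0,0.02,0,1,0,0,0.015,0,1,0,0,0,0,1,0,0,0,0]
}}

```text
time: 17.1
position: [0.5078, 0.3188, 0.116]
tool_rot: [0.247, 0.969, -0.001, -0.001]
ft_force: [0.2, 0.2, 0.6]
grip_width: 0.0116
grip_force: 30.0
```

Request:
{"api": "servo_tool", "payload": {
  "rows": [1,0,0,0.005,0,1,0,0,0.005,0,1,0,0,0.005,0,1,0,0,0,0,1,0,0,0,0]
}}

```text
time: 17.52
position: [0.5078, 0.3196, 0.1015]
tool_rot: [0.247, 0.969, -0.0, -0.0]
ft_force: [0.1, 0.8, -0.2]
grip_width: 0.0117
grip_force: 30.0
```

```bash
python3 - <<'E'
from h import *
goal(.5086,.3187,.0605,61.26)
E
```

```text
t 17.52 pos [0.5078 0.3196 0.1015] tooly 61.43 tilt [-0.0003 -0.0002] q6 -0.7 turn 0.17 alt -179.8 shift mm [-1.1 -0.4 41. ] F [ 0.1  0.8 -0.2] w 0.0117 gf 30.0
```

In the hole; continue down.

Request:
{"api": "servo_tool", "payload": {
  "rows": [1,-0.001,-0.0004,0.01,0,1,0,0,0.01,0,1,0,0,0.01,0,1,0,0,0.006,0,1,0,0,0,0]
}}

```text
time: 17.93
position: [0.5072, 0.3182, 0.0633]
tool_rot: [0.247, 0.969, -0.001, -0.002]
ft_force: [0.5, -0.1, -1.1]
grip_width: 0.012
grip_force: 30.0
```

Request:
{"api": "servo_tool", "payload": {
  "rows": [1,0,0,0.002,0,1,0,0,0.002,0,1,0,0,0.001,0,1,0,0,0,0,1,0,0,0,0]
}}

```text
time: 18.35
position: [0.5088, 0.3189, 0.0608]
tool_rot: [0.247, 0.969, 0.0, 0.0]
ft_force: [0.7, 0.5, -1.6]
grip_width: 0.0116
grip_force: 30.0
```

```bash
python3 - <<'E'
from h import *
goal(.5086,.3187,.0605,61.26)
E
```

```text
t 18.35 pos [0.5088 0.3189 0.0608] tooly 61.43 tilt [0.0006 0.0002] q6 -0.7 turn 0.17 alt -179.8 shift mm [ 0.1 -0.3  0.3] F [ 0.7  0.5 -1.6] w 0.0116 gf 30.0
```

Request:
{"api": "servo_tool", "payload": {
  "rows": [-1,0,0,0,0,-1,0,0,0,0,-1,0,0,0,0,-1,0,0,0,0,-1,0,0,0,0]
}}

```text
time: 18.77
position: [0.5087, 0.3188, 0.0607]
tool_rot: [0.247, 0.969, 0.0, 0.0]
ft_force: [-0.4, -0.5, 0.4]
grip_width: 0.0371
grip_force: 0.0
```

Request:
{"api": "servo_tool", "payload": {
  "rows": [-1,0,0,0,0,-1,0,0,0,0,-1,0,0,-0.02,0,-1,0,0,-0.035,0,-1,0,0,-0.035,0]
}}

```text
time: 19.18
position: [0.5074, 0.3183, 0.1501]
tool_rot: [0.247, 0.969, -0.001, -0.002]
ft_force: [0.9, 0.1, -0.0]
grip_width: 0.0708
grip_force: 0.0
```

Request:
{"api": "servo_tool", "payload": {
  "rows": [-1,0,0,-0.035,0,-1,0,0,-0.035,0,-1,0,0,-0.02,0,-1,0,0,0,0,-1,0,0,0,0]
}}

```text
time: 19.6
position: [0.5092, 0.3191, 0.242]
tool_rot: [0.247, 0.969, 0.001, 0.001]
ft_force: [-0.3, 0.4, -1.5]
grip_width: 0.0869
grip_force: 0.0
```

```bash
python3 - <<'E'
from h import *
o,P,M=yawpose();p=shot('wrist');redrect(p,P,M,.095)
goal(.47,-.2,.25,100.9); goal(.47,-.2,.25,10.9)
for c in ('top','scene'):
  p=robot.camera(c)
  for n in ('key','stand_top','amber_flask','green_flask','tray'):
    print(n,[(np.round(x['at'],4),round(x['score'],2)) for x in robot.place_of(p,n)[:2]], [(np.round(x['at'],3)) for x in robot.spot_in(p,n)[:1]])
E
```

```text
red [317 153  12  48 529] ((507.90679931640625, 319.9961242675781), (10.933032989501953, 47.53654861450195), 61.436092376708984)
t 19.65 pos [0.5081 0.3186 0.2402] tooly 61.43 tilt [-0.0006 -0.0003] q6 -0.7 turn -39.47 alt 140.5 shift mm [ 135.5 -502.    -9.6] F [ 0.4  0.6 -0.2] w 0.0868 gf 0.0
t 19.65 pos [0.5081 0.3186 0.2402] tooly 61.43 tilt [-0.0006 -0.0003] q6 -0.7 turn 50.53 alt -129.5 shift mm [-502.  -135.5   -9.6] F [ 0.4  0.6 -0.2] w 0.0868 gf 0.0
key [] []
stand_top [(array([0.5107, 0.3224, 0.0525]), 0.58)] []
amber_flask [(array([ 0.579 , -0.3191,  0.0121]), 0.94)] [array([ 0.572, -0.313,  0.059])]
green_flask [(array([ 0.4778, -0.3413,  0.0042]), 0.63)] [array([ 0.472, -0.335,  0.057])]
tray [(array([ 5.289e-01, -3.367e-01, -1.000e-04]), 0.82)] [array([ 0.529, -0.327,  0.004])]
key [(array([0.5079, 0.3153, 0.0065]), 0.83)] [array([0.514, 0.32 , 0.076])]
stand_top [(array([0.5086, 0.3226, 0.0524]), 0.76), (array([ 0.5808, -0.3244,  0.0043]), 0.42)] [array([0.525, 0.333, 0.037])]
amber_flask [(array([ 0.5787, -0.3234,  0.0085]), 0.76), (array([0.5274, 0.0224, 0.0758]), 0.49)] [array([ 0.587, -0.314,  0.055])]
green_flask [(array([ 0.4751, -0.3427,  0.0052]), 0.91)] [array([ 0.481, -0.329,  0.059])]
tray [] [array([ 0.541, -0.304,  0.002])]
```

Request:
{"api": "servo_tool", "payload": {
  "rows": [-1,0,0,0,7.1,-1,0,0,0,7.1,-1,0,0,0,7.1,-1,0,0,0,7.1,-1,0,0,0,7.1]
}}

```text
time: 21.17
position: [0.5086, 0.3188, 0.2406]
tool_rot: [0.533, 0.846, 0.0, -0.0]
ft_force: [-0.3, -0.0, 0.2]
grip_width: 0.087
grip_force: 0.0
```

Request:
{"api": "servo_tool", "payload": {
  "rows": [-1,0,0,0,7.1,-1,0,0,0,7.1,-1,0,0,0,7.1,-1,0,0,0,7.1,-1,0,0,0,7.1]
}}

```text
time: 21.58
position: [0.5086, 0.3188, 0.2405]
tool_rot: [0.766, 0.643, -0.0, -0.0]
ft_force: [-0.5, 0.4, 0.2]
grip_width: 0.0872
grip_force: 0.0
```

Request:
{"api": "servo_tool", "payload": {
  "rows": [-1,0,0,0,7.1,-1,0,0,0,7.1,-1,0,0,0,7.1,-1,0,0,0,7.1,-1,0,0,0,7.1]
}}

```text
time: 22.0
position: [0.5087, 0.3188, 0.2406]
tool_rot: [0.925, 0.379, 0.0, 0.0]
ft_force: [0.7, -0.1, 0.0]
grip_width: 0.0872
grip_force: 0.0
```

Request:
{"api": "servo_tool", "payload": {
  "rows": [-1,0,0,0,7.1,-1,0,0,0,7.1,-1,-0.0174,0.0327,0,0,-1,-0.0174,0.0327,0,0,-1,-0.0174,0.0327,0,0]
}}

```text
time: 22.42
position: [0.5137, 0.2072, 0.2405]
tool_rot: [0.964, 0.266, 0.0, 0.0]
ft_force: [-0.2, -0.2, 0.1]
grip_width: 0.087
grip_force: 0.0
```

Request:
{"api": "servo_tool", "payload": {
  "rows": [-1,-0.0174,0.0327,0,0,-1,-0.0174,0.0327,0,0,-1,-0.0174,0.0327,0,0,-1,-0.0174,0.0327,0,0,-1,-0.0174,0.0327,0,0]
}}

```text
time: 22.83
position: [0.5225, 0.0211, 0.2408]
tool_rot: [0.964, 0.265, 0.0, 0.0]
ft_force: [0.9, 0.1, -0.2]
grip_width: 0.087
grip_force: 0.0
```

Request:
{"api": "servo_tool", "payload": {
  "rows": [-1,-0.0174,0.0327,0,0,-1,-0.0174,0.0327,0,0,-1,-0.0174,0.0327,0,0,-1,-0.0174,0.0327,0,0,-1,-0.0174,0.0327,0,0]
}}

```text
time: 23.25
position: [0.5313, -0.1641, 0.2408]
tool_rot: [0.964, 0.265, 0.0, 0.0]
ft_force: [0.2, 0.3, -0.6]
grip_width: 0.0868
grip_force: 0.0
```

Request:
{"api": "servo_tool", "payload": {
  "rows": [-1,-0.0174,0.0327,0,0,-1,-0.0174,0.0327,0,0,-1,-0.0174,0.0327,0,0,-1,-0.0174,0.0327,0,0,-1,-0.0174,0.0327,0,0]
}}

```text
time: 23.67
position: [0.54, -0.3491, 0.2406]
tool_rot: [0.964, 0.265, 0.0, 0.0]
ft_force: [1.2, -0.8, -0.7]
grip_width: 0.0869
grip_force: 0.0
```

Request:
{"api": "servo_tool", "payload": {
  "rows": [-1,0,0,0,0,-1,0,0,0,0,-1,0,0,0,0,-1,0,0,0,0,-1,0,0,0,0]
}}

```text
time: 24.08
position: [0.5402, -0.3454, 0.2407]
tool_rot: [0.964, 0.266, -0.0, -0.0]
ft_force: [-0.2, -0.3, -0.2]
grip_width: 0.0871
grip_force: 0.0
```

```bash
python3 - <<'E'
from h import *
o,P,M=yawpose();p=shot('wrist','w5')
goal(.581,-.323,.073)
for n in ('amber_flask','green_flask'):
    print(n,[(np.round(x['at'],4),round(x['score'],2)) for x in robot.place_of(p,n)[:2]])
E
```

```text
t 24.13 pos [ 0.5404 -0.3455  0.2408] tooly -59.17 tilt [-0.0002  0.0004] q6 0.29 turn 0 alt 0 shift mm [ 46.4   1.6 167.8] F [-0.2  0.2  0.3] w 0.087 gf 0.0
amber_flask [(array([ 0.5809, -0.325 ,  0.0047]), 0.91)]
green_flask [(array([ 0.478 , -0.339 ,  0.0051]), 0.77)]
```

View pics/w5.png

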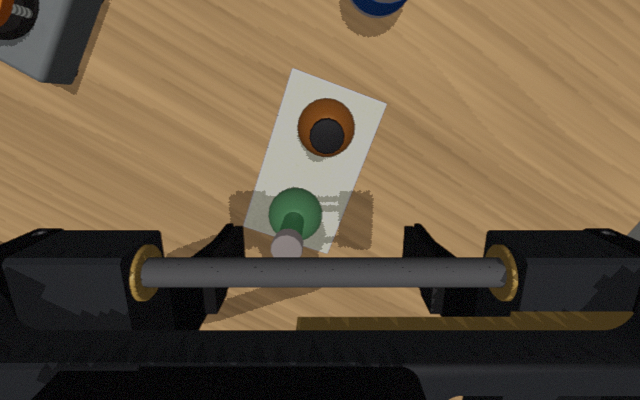

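```bash
python3 - <<'E'
from h import *
o,P,M=yawpose();p=shot('wrist')
h=p['pixels'].max(2).astype(int)
for th in (60,75):
    m=np.zeros(h.shape,np.uint8);m[112:160,300:352]=(h[112:160,300:352]<th)
    n,l,s,c=cv2.connectedComponentsWithStats(m);k=1+np.argmax(s[1:,4]);v,u=np.nonzero(l==k)
    (cx,cy),r=cv2.minEnclosingCircle(np.c_[u,v].astype(np.float32))
    print(th,s[k],c[k],cx,cy,r,wray(p,[c[k],[cx,cy]],.132,P,M).round(4).tolist())
goal(.581,-.323,.073)
E
```

```text
60 [309 118  34  36 969] [325.60887513 135.6006192 ] 326.0 135.5 17.9514217376709 [[0.5834, -0.3236, 0.132], [0.5837, -0.3238, 0.132]]
75 [ 309  118   35   39 1014] [325.72485207 136.00394477] 324.5 136.79730224609375 19.328529357910156 [[0.5832, -0.3238, 0.132], [0.5821, -0.3233, 0.132]]
t 24.28 pos [ 0.5404 -0.3462  0.2408] tooly -59.19 tilt [ 0.0001 -0.0001] q6 0.29 turn 0 alt 0 shift mm [ 46.7   0.8 167.8] F [-0.5 -0.5  0.3] w 0.0869 gf 0.0
```

Request:
{"api": "servo_tool", "payload": {
  "rows": [-1,0.015,0.0007,0,0,-1,0.02,0.0007,0,0,-1,0.0122,0.0007,0.01,0,-1,0,0,0.025,0,-1,0,0,0.025,0]
}}

```text
time: 24.7
position: [0.5843, -0.3241, 0.1806]
tool_rot: [0.964, 0.266, 0.001, 0.002]
ft_force: [-0.4, -0.1, 0.1]
grip_width: 0.0874
grip_force: 0.0
```

Request:
{"api": "servo_tool", "payload": {
  "rows": [-1,0,0,0.02,0,-1,0,0,0.01,0,-1,0,0,0,0,-1,0,0,0,0,-1,0,0,0,0]
}}

```text
time: 25.12
position: [0.5829, -0.3254, 0.1517]
tool_rot: [0.964, 0.265, 0.001, 0.001]
ft_force: [0.1, 0.7, -0.4]
grip_width: 0.087
grip_force: 0.0
```

```bash
python3 - <<'E'
from h import *
goal(.582,-.3235,.074)
E
```

```text
t 25.12 pos [ 0.5829 -0.3254  0.1517] tooly -59.26 tilt [ 0.002  -0.0015] q6 0.36 turn 0 alt 0 shift mm [ 0.1 -2.3 77.7] F [ 0.1  0.7 -0.4] w 0.087 gf 0.0
```

Request:
{"api": "servo_tool", "payload": {
  "rows": [-1,0,-0.0015,0.018,0,-1,0,0,0.02,0,-1,0,0,0.02,0,-1,0,0,0.015,0,-1,0,0,0.005,0]
}}

```text
time: 25.53
position: [0.5808, -0.3234, 0.0718]
tool_rot: [0.964, 0.265, -0.0, -0.0]
ft_force: [-0.8, -0.1, 0.5]
grip_width: 0.0867
grip_force: 0.0
```

Request:
{"api": "servo_tool", "payload": {
  "rows": [-1,0,0,0,0,-1,0,0,0,0,-1,0,0,0,0]
}}

```text
time: 25.78
position: [0.5822, -0.3245, 0.0744]
tool_rot: [0.964, 0.265, 0.001, 0.001]
ft_force: [0.3, 1.3, -0.5]
grip_width: 0.0869
grip_force: 0.0
```

```bash
python3 - <<'E'
from h import *
goal(.582,-.3235,.074)
E
```

```text
t 25.78 pos [ 0.5822 -0.3245  0.0744] tooly -59.27 tilt [ 0.0028 -0.0022] q6 0.36 turn 0 alt 0 shift mm [ 0.3 -1.   0.4] F [ 0.3  1.3 -0.5] w 0.0869 gf 0.0
```

Close on the neck.

Request:
{"api": "servo_tool", "payload": {
  "rows": [1,0,0,0,0,1,0,0,0,0,1,0,0,0,0,1,0,0,0,0,1,0,0,0,0],
  "newtons": 50
}}

```text
time: 26.2
position: [0.5811, -0.3236, 0.0728]
tool_rot: [0.964, 0.265, 0.0, 0.0]
ft_force: [-0.3, -0.4, 1.3]
grip_width: 0.0615
grip_force: 0.0
```

Request:
{"api": "servo_tool", "payload": {
  "rows": [1,0,0,0,0,1,0,0,0,0,1,0,0,0,0,1,0,0,0,0,1,0,0,0,0]
}}

```text
time: 26.62
position: [0.5811, -0.3236, 0.0725]
tool_rot: [0.964, 0.265, -0.0, 0.0]
ft_force: [0.2, -0.1, -0.9]
grip_width: 0.0288
grip_force: 49.6
```

```bash
python3 - <<'E'
from h import *
goal(.530,.0185,.170)
E
```

```text
t 26.62 pos [ 0.5811 -0.3236  0.0725] tooly -59.27 tilt [-0. -0.] q6 0.36 turn 0 alt 0 shift mm [ 130.9 -320.2  -97.5] F [ 0.2 -0.1 -0.9] w 0.0288 gf 49.6
```

Request:
{"api": "servo_tool", "payload": {
  "rows": [1,0,0,0,0,1,0,0,0,0,1,0,0,0,0]
}}

```text
time: 26.87
position: [0.5811, -0.3236, 0.0725]
tool_rot: [0.964, 0.265, 0.0, 0.0]
ft_force: [1.8, -0.4, -0.9]
grip_width: 0.0282
grip_force: 50.0
```

Request:
{"api": "servo_tool", "payload": {
  "rows": [1,0,0,-0.003,0,1,0,0,-0.003,0,1,0,0,-0.004,0,1,0,0,0,0,1,0,0,0,0]
}}

```text
time: 27.28
position: [0.5813, -0.3237, 0.083]
tool_rot: [0.964, 0.265, 0.0, 0.0]
ft_force: [0.0, -0.6, -2.2]
grip_width: 0.0285
grip_force: 50.0
```

```bash
python3 - <<'E'
from h import *
goal(.530,.0185,.170)
o=robot.get_obs();print(o['ft_force'],o['moment'])
p=shot('scene')
print([(np.round(x['at'],4),round(x['score'],2)) for x in robot.place_of(p,'amber_flask')[:2]])
q=cv2.projectPoints(np.array([[.581,-.3236,.09]]),np.array(p['rvec'],float),np.array(p['tvec'],float),p['intrinsics'],None)[0].ravel();x,y=q.astype(int);print(x,y)
c=p['pixels'][max(0,y-50):y+50,max(0,x-60):x+60,::-1];cv2.imwrite('pics/s3.png',cv2.resize(c,None,fx=5,fy=5))
E
```

```text
t 27.28 pos [ 0.5813 -0.3237  0.083 ] tooly -59.27 tilt [ 0.0006 -0.0005] q6 0.36 turn 0 alt 0 shift mm [ 130.8 -320.3  -87.2] F [ 0.  -0.6 -2.2] w 0.0285 gf 50.0
[ 0.01144062 -0.5678819  -2.17023765] [-0.11235734  0.15259736  0.00137703]
[(array([ 0.5791, -0.3245,  0.0151]), 0.67)]
241 147
```

View pics/s3.png

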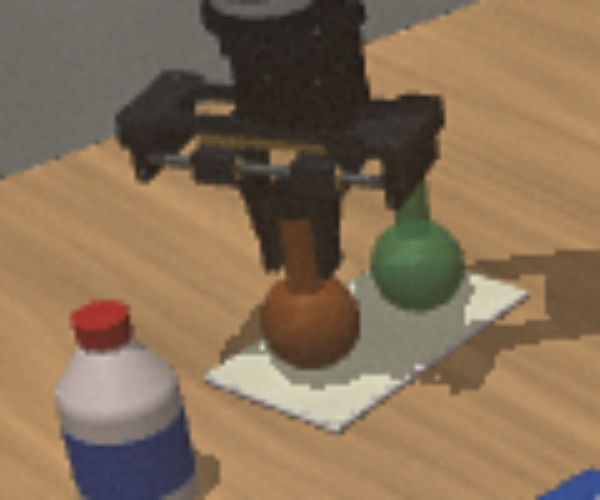

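```bash
python3 - <<'E'
from h import *
o,P,M=yawpose()
for cam in ('scene','top'):
    p=shot(cam)
    pr=lambda X:cv2.projectPoints(np.array([X],float),np.array(p['rvec'],float),np.array(p['tvec'],float),p['intrinsics'],None)[0].ravel()
    b=np.array([P[0],P[1],.0165+.026]);print(cam,'exp bulb',pr(b),'x+5',pr(b+[.005,0,0])-pr(b),'y+5',pr(b+[0,.005,0])-pr(b),'z+5',pr(b+[0,0,.005])-pr(b))
    r=robot.outline_of(p,'amber_flask')
    if r:
        m=r[0]['region'].astype(np.uint8);d=cv2.distanceTransform(m,cv2.DIST_L2,5);print(' max r',d.max(),'at',np.argwhere(d>d.max()-.6)[:,::-1].mean(0),m.sum(),r[0]['score'])
        v,u=np.nonzero(m);print(' rowspan',[(int(k),int(u[v==k].min()),int(u[v==k].max())) for k in np.unique(v)[::3]])
E
```

```text
scene exp bulb [243.01617815 160.21981626] x+5 [-1.21174899  0.56185679] y+5 [0.91644838 0.53100127] z+5 [-0.19053573 -1.29789179]
 max r 9.390699 at [243. 161.] 402 0.76
 rowspan [(133, 236, 237), (136, 234, 241), (139, 235, 242), (142, 237, 242), (145, 237, 242), (148, 238, 242), (151, 238, 243), (154, 237, 249), (157, 235, 251), (160, 234, 252), (163, 234, 252), (166, 236, 250), (169, 238, 248)]
top exp bulb [445.20291836 222.91199178] x+5 [-0.00641793 -1.66132724] y+5 [-1.69853574 -0.08977607] z+5 [ 0.4382635  -0.31848622]
 max r 6.5906997 at [298.8 281.4] 224 0.51
 rowspan [(274, 293, 296), (277, 291, 307), (280, 291, 308), (283, 290, 307), (286, 291, 306)]
```

Request:
{"api": "servo_tool", "payload": {
  "rows": [1,0,0,-0.015,0,1,0,0,-0.025,0,1,0,0,-0.025,0,1,0,0,-0.02,0,1,0,0,-0.012,0]
}}

```text
time: 28.0
position: [0.5821, -0.3243, 0.1822]
tool_rot: [0.964, 0.265, 0.001, 0.002]
ft_force: [0.6, -0.9, -2.1]
grip_width: 0.028
grip_force: 50.0
```

Request:
{"api": "servo_tool", "payload": {
  "rows": [1,0.005,-0.0127,0,0,1,0.0107,-0.0267,0,0,1,0.0107,-0.0267,0,0,1,0.0107,-0.0267,0,0,1,0.0107,-0.0267,0,0]
}}

```text
time: 28.42
position: [0.5591, -0.1936, 0.1778]
tool_rot: [0.964, 0.265, -0.001, -0.002]
ft_force: [0.7, 0.2, -1.7]
grip_width: 0.0282
grip_force: 50.0
```

Request:
{"api": "servo_tool", "payload": {
  "rows": [1,0.0107,-0.0267,0,0,1,0.0107,-0.0267,0,0,1,0.0107,-0.0267,0,0,1,0.0107,-0.0267,0,0,1,0.0107,-0.0267,0,0]
}}

```text
time: 28.83
position: [0.5366, -0.0517, 0.1781]
tool_rot: [0.964, 0.265, -0.002, -0.001]
ft_force: [0.3, 0.6, -2.5]
grip_width: 0.0276
grip_force: 50.0
```

Request:
{"api": "servo_tool", "payload": {
  "rows": [1,0.0107,-0.0267,0,0,1,0.0107,-0.0267,0,0,1,0.0056,-0.014,0,0,1,0,0,0,0,1,0,0,0,0]
}}

```text
time: 29.25
position: [0.5259, 0.0189, 0.1785]
tool_rot: [0.964, 0.266, -0.001, -0.001]
ft_force: [0.4, -0.5, -1.7]
grip_width: 0.0279
grip_force: 50.0
```

Request:
{"api": "servo_tool", "payload": {
  "rows": [1,0,0,0,0,1,0,0,0,0,1,0,0,0,0]
}}

```text
time: 29.5
position: [0.5278, 0.0164, 0.1793]
tool_rot: [0.964, 0.264, -0.0, 0.0]
ft_force: [0.8, -0.0, -1.8]
grip_width: 0.0283
grip_force: 50.0
```

```bash
python3 - <<'E'
from h import *
goal(.528,.018,.145)
for c in ('scene','top'):
    p=robot.camera(c)
    print([(n,np.round(x['at'],4),round(x['score'],2)) for n in ('amber_flask','cradle_seat','lock_slot','stand_top','key') for x in robot.place_of(p,n)[:1]])
E
```

```text
t 29.5 pos [0.5278 0.0164 0.1793] tooly -59.35 tilt [-0.0002 -0.0002] q6 0.86 turn 0 alt 0 shift mm [ 1.  -1.2 34.3] F [ 0.8 -0.  -1.8] w 0.0283 gf 50.0
[('cradle_seat', array([0.5285, 0.0212, 0.075 ]), 0.49), ('lock_slot', array([ 0.521 ,  0.0598, -0.0009]), 0.75), ('stand_top', array([0.508 , 0.3199, 0.0533]), 0.9), ('key', array([0.5087, 0.3159, 0.0035]), 0.81)]
[('stand_top', array([0.5097, 0.3209, 0.0532]), 0.78), ('key', array([0.5084, 0.3214, 0.0035]), 0.67)]
```

Request:
{"api": "servo_tool", "payload": {
  "rows": [1,0.0012,-0.0015,0.01,0,1,0,0,0.012,0,1,0,0,0.006,0,1,0,0,0.002,0,1,0,0,0,0]
}}

```text
time: 30.52
position: [0.5273, 0.0195, 0.1486]
tool_rot: [0.964, 0.265, -0.001, -0.0]
ft_force: [0.1, 0.2, -1.7]
grip_width: 0.0281
grip_force: 50.0
```

Request:
{"api": "servo_tool", "payload": {
  "rows": [1,0,0,0.001,0,1,0,0,0.001,0,1,0,0,0.001,0,1,0,0,0,0,1,0,0,0,0]
}}

```text
time: 30.93
position: [0.528, 0.0193, 0.1467]
tool_rot: [0.964, 0.265, 0.0, 0.0]
ft_force: [-0.6, 0.4, -2.9]
grip_width: 0.0282
grip_force: 50.0
```

Request:
{"api": "servo_tool", "payload": {
  "rows": [1,0,0,0.001,0,1,0,0,0.001,0,1,0,0,0.001,0,1,0,0,0,0,1,0,0,0,0]
}}

```text
time: 31.35
position: [0.5281, 0.0192, 0.1435]
tool_rot: [0.964, 0.265, 0.0, 0.0]
ft_force: [0.8, -0.8, -2.3]
grip_width: 0.028
grip_force: 50.0
```

```bash
python3 - <<'E'
from h import *
goal(.528,.018,.130);print(robot.get_obs()['moment'])
E
```

```text
t 31.35 pos [0.5281 0.0192 0.1435] tooly -59.27 tilt [ 0.0002 -0.0002] q6 0.86 turn 0 alt 0 shift mm [-0.6  1.  13.5] F [ 0.8 -0.8 -2.3] w 0.028 gf 50.0
[-0.1846224   0.07796461  0.00343972]
```

Request:
{"api": "servo_tool", "payload": {
  "rows": [1,0,0.0005,0.001,0,1,0,0.0005,0.001,0,1,0,0,0.001,0,1,0,0,0,0,1,0,0,0,0]
}}

```text
time: 31.77
position: [0.5286, 0.0183, 0.1409]
tool_rot: [0.964, 0.265, 0.0, 0.0]
ft_force: [0.4, -0.1, 2.3]
grip_width: 0.028
grip_force: 50.0
```

Request:
{"api": "servo_tool", "payload": {
  "rows": [1,0,0,0.001,0,1,0,0,0.001,0,1,0,0,0.001,0,1,0,0,0,0,1,0,0,0,0]
}}

```text
time: 32.18
position: [0.5286, 0.0183, 0.1377]
tool_rot: [0.964, 0.265, 0.0, 0.0]
ft_force: [-0.0, -0.3, 4.8]
grip_width: 0.0277
grip_force: 50.0
```

```bash
python3 - <<'E'
from h import *
goal(.528,.018,.130);print(robot.get_obs()['moment'])
E
```

```text
t 32.18 pos [0.5286 0.0183 0.1377] tooly -59.27 tilt [ 0.0005 -0.0002] q6 0.86 turn 0 alt 0 shift mm [-0.7 -0.   7.7] F [-0.  -0.3  4.8] w 0.0277 gf 50.0
[-0.20659739  0.26348237  0.02728053]
```

Request:
{"api": "servo_tool", "payload": {
  "rows": [1,0,0,0.001,0,1,0,0,0.0015,0,1,0,0,0.0015,0,1,0,0,0.001,0,1,0,0,0,0]
}}

```text
time: 32.6
position: [0.5287, 0.0184, 0.1327]
tool_rot: [0.964, 0.265, 0.0, 0.0]
ft_force: [-0.5, -0.5, 7.1]
grip_width: 0.0282
grip_force: 50.0
```

Request:
{"api": "servo_tool", "payload": {
  "rows": [1,0,0,0.001,0,1,0,0,0.001,0,1,0,0,0.001,0,1,0,0,0,0,1,0,0,0,0]
}}

```text
time: 33.02
position: [0.5289, 0.0184, 0.1302]
tool_rot: [0.964, 0.265, 0.001, 0.0]
ft_force: [-0.5, -0.5, 7.9]
grip_width: 0.028
grip_force: 50.0
```

Request:
{"api": "servo_tool", "payload": {
  "rows": [1,0,0,0.001,0,1,0,0,0,0,1,0,0,0,0,1,0,0,0,0]
}}

```text
time: 33.35
position: [0.5289, 0.0184, 0.1293]
tool_rot: [0.964, 0.265, 0.001, 0.0]
ft_force: [-1.3, -0.4, 8.7]
grip_width: 0.0281
grip_force: 50.0
```

Request:
{"api": "servo_tool", "payload": {
  "rows": [1,0,0,0.001,0,1,0,0,0,0,1,0,0,0,0,1,0,0,0,0]
}}

```text
time: 33.68
position: [0.5289, 0.0184, 0.1284]
tool_rot: [0.964, 0.265, 0.001, 0.0]
ft_force: [-0.9, 0.2, 9.5]
grip_width: 0.0284
grip_force: 50.0
```

Request:
{"api": "servo_tool", "payload": {
  "rows": [1,0,0,0.001,0,1,0,0,0,0,1,0,0,0,0]
}}

```text
time: 33.93
position: [0.5293, 0.0184, 0.128]
tool_rot: [0.964, 0.265, 0.001, 0.0]
ft_force: [-1.9, -0.2, 13.1]
grip_width: 0.0277
grip_force: 50.0
```

Request:
{"api": "servo_tool", "payload": {
  "rows": [1,0,0,0.001,0,1,0,0,0,0,1,0,0,0,0]
}}

```text
time: 34.18
position: [0.5296, 0.0185, 0.1278]
tool_rot: [0.964, 0.265, 0.002, 0.001]
ft_force: [-3.0, 0.4, 18.8]
grip_width: 0.0278
grip_force: 50.0
```

```bash
python3 - <<'E'
from h import *
goal(.528,.018,.130);print(robot.get_obs()['moment'])
p=shot('scene','s4')
print([(n,np.round(x['at'],4),round(x['score'],2)) for n in ('amber_flask','cradle_seat','key') for x in robot.place_of(p,n)[:1]])
cv2.imwrite('pics/s4.png',cv2.resize(p['pixels'][120:230,250:400,::-1],None,fx=5,fy=5))
E
```

```text
t 34.18 pos [0.5296 0.0185 0.1278] tooly -59.27 tilt [ 0.0035 -0.0003] q6 0.86 turn 0 alt 0 shift mm [-1.6 -0.4 -2.2] F [-3.   0.4 18.8] w 0.0278 gf 50.0
[-0.03412741  0.60917184 -0.00963793]
[('amber_flask', array([0.5245, 0.0175, 0.0631]), 0.64), ('cradle_seat', array([0.5262, 0.0198, 0.066 ]), 0.54), ('key', array([ 0.5239,  0.0594, -0.004 ]), 0.67)]
```

View pics/s4.png

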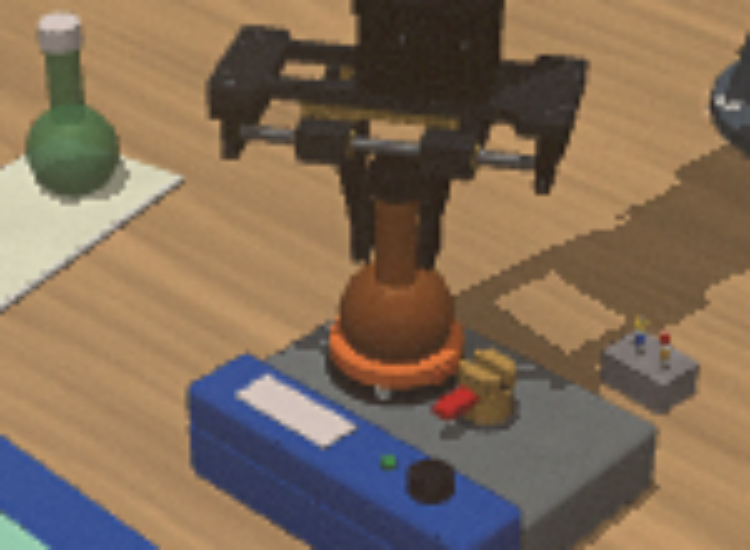

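The picture shows the flask upright in the lowered ring at about (395, 330), with the red tab clear at (455, 402). The force jump from 9.5 to 18.8 N marks the bottom stop. I'll let it settle, then hand in.

Request:
{"api": "servo_tool", "payload": {
  "rows": [1,0,0,0,0,1,0,0,0,0,1,0,0,0,0,1,0,0,0,0,1,0,0,0,0]
}}

```text
time: 34.8
position: [0.5296, 0.0185, 0.1278]
tool_rot: [0.964, 0.265, 0.002, 0.001]
ft_force: [-3.1, -0.1, 18.8]
grip_width: 0.0281
grip_force: 50.0
```

```bash
python3 - <<'E'
from h import *
goal();print(robot.hand_in())
E
```

```text
t 34.8 pos [0.5296 0.0185 0.1278] tooly -59.27 tilt [ 0.0036 -0.0003] q6 0.86 turn 0 alt 0 shift mm [0. 0. 0.] F [-3.1 -0.1 18.8] w 0.0281 gf 50.0
the job is handed in; nothing more can be done
None
```

I handed the job in at 34.8 s: the lock screw is turned to its stop, the key is back in its stand, and the amber flask is held pressed to the bottom of the ring at about 19 N; no verdict came back.

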